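# Open the breaker door of the bench power box and reset the tripped breaker

## Robot

A 6-joint arm with a two-finger parallel gripper is mounted at the origin on a cart in front of the work surface, level with it; the furniture and walls round the work are solid. World frame = base frame: x ahead of the robot, y to its left, z up, the work surface at z = 0. Lengths are in m, angles in rad, forces in N, time in s.
With the tool pointing down it reaches from about 0.3 to 1 m from the base axis. Payload 5.1 kg.
Tool frame: the origin (TCP) lies on the mounting face of the last link; the fingertips stand 190 mm ahead of it and the grasp point (between the pads) lies 171 mm ahead of it; z points along the fingers, y is the direction in which the jaws open and shut (so a half turn about z gives the same grasp; the last joint's range is limited). The gripper opens to 95 mm and grips with 3 to 60 N. Pads are 20 mm wide; open, the fingers measure 119 mm over their backs; the gripper's body (75 mm by 180 mm) begins 59 mm behind the grasp point.
Start: joints at [1.07, 0.124, 1.65, -0, 1.367, -0.083], TCP at [0.264, 0.594, 0.405] pointing down, gripper open.
Joint ranges: [-2.61, 2.61], [-1.02, 2.33], [0.03, 2.71], [-1.35, 4.49], [0.32, 2.68], [-2.91, 2.91]. Speed limits (rad/s): [2.57, 2.57, 3.14, 3.14, 3.14, 3.14].

## Interface

Orientations are given as a rotation vector (axis times angle).
In Python, from rig import bot gives the robot as it stands. The module is installed in compiled form; this text tells all that it offers.
- The arm moves only by the shell command python3 -m creep 'ROWS'. ROWS is JSON, one flat list of numbers, 7 for each row, row after row: the turn, a rotation vector about the tool's x, y, z in rad, then the shift along the tool's x, y, z in cm, then the gripper command: -1 is shut, 1 is fully open, values between are in proportion. A call has 1 to 10 rows; each row is the pose to reach, as a shift and turn from the pose measured when the call began, along the tool's axes at that moment; what a row does not reach only later rows make up. A row lasts 1/10 s, in which the tool goes at most 50 mm and 8.59 degrees, less where a joint would pass 70% of its speed; a pose out of reach is approached as far as the arm can. A call with a gripper value outside its range is refused whole. The fingers move at their own pace and stop on an object; the grip force is fixed at half the most. Time passes only in rows, so rows that repeat a pose let the fingers close. It gives the time, the measured TCP pose, the force and the opening at its end, in the units of the state.
- bot.get_state(): the state, without advancing time (a new reading comes with each control period).
- bot.read_camera(name): name is "side" or "top"; returns a dict with "img" (400x640x3 uint8, red, green, blue), "range_z" (400x640 float32, m along the optical axis (not along the pixel's ray), 0 where there is no reading), "fx", "fy", "cx", "cy" (pixels), "xyz" and "attitude" of the camera in the world. Camera axes: x right, y up, looking along -z (the intrinsics and any distortion apply to the point x, -y, -z); pixel columns grow to the right and rows downward; lengths in m; the calibration is good to about 2 mm. A picture is of the moment at which its call begins.
- bot.close_job(): hands the job in, once; it reports no verdict.
The state is a dict: "t": time; "qpos": joint angles; "qd": joint speeds; "effort": joint torques, N m; "tcp_pos": TCP position; "eef_rot": TCP orientation; "force": force on the tool from outside, world axes, zero at the start; "ft_torque": the same for the moment, N m; "finger_gap": opening from 0.0 (shut) to 1.0 (fully open).
Only numpy, scipy, OpenCV 4.12 (cv2) and the standard library are available. Lean on these libraries where they do the work, as an engineer would, in place of code of your own. Each camera call takes 0.05 s, during which the arm holds its last target.

## Task

A breaker in the bench power box has tripped. Without gripping or lifting anything, push the tin of screws that stands on the box's light grey door along the box until it stands wholly on the tray beside the door, then press the door once on its orange pad, so that the push-push latch lets it go, and see that it swings up and stays open by itself. Then push the one breaker button that sticks out fully home, leave the other two breakers and the tools on the bench alone, and finish with the tin on the tray and the door still open.

Things in the scene. Friction and masses are not known exactly. Their poses are not given: they have to be found in the camera images.
- power_box: dark grey bench power box, fixed: 120 mm deep (x), 270 mm long (y), its top face 85 mm above its origin; three round sockets in front. Origin: middle of its underside; x points to its back, y along it to its left end, z up. In its top: the light grey door on the right (y from -120 to +10 mm), the black tray on the left
- fuse_door (a joint): angle of the light grey door, 64 mm (box x) by 130 mm (y), hinged at its rear edge, top 0.8 mm above the box's: 0 shut and latched, 2.1 open, leaning back. Push-push latch under its front edge: 2 to 5 N on the pad sinks the door, latch lets go 4.5 mm down, firm stop at -0.095 (5 mm down). Freed, a damped spring (2 N) lifts it open in 2 s. Pushed right down again it latches shut again
- press_pad (a point): middle of the ribbed orange press pad, 16 x 60 mm, at the front edge of the door, on the door's top face; 51 mm in front of the hinge line; moves with the door
- latch_pin (a joint): sideways place (m) of the small pin that runs round the heart-shaped cam of the door's latch: 0 caught (shut), +0.002 pressed and let go, -0.004 when the door is open. Hidden and never handled; it only tells the latch's state
- tray_middle (a point): middle of the tray floor, level with the box's top, 85 mm above the bench. The tray reaches from y = 22 to 129 mm and x = -54 to +54 mm in the box's frame inside its rim, which is 5 mm high on the front, the back and the left end; no rim towards the door, so the tin slides straight on to it
- screw_tin: shallow open round steel tin with screws in it, 66 mm across, 32 mm high, 0.13 kg, standing on the door at the start. Origin: middle of its underside, z up
- tin_middle (a point): middle of the tin, 16 mm above its underside
- reset_button (a joint): how far the tripped breaker's button has been pushed in: 0 = standing out with its red band showing, 0.007 = fully home. It takes about 4 N, has a firm stop at 0.007 and stays where it is left
- reset_button_top (a point): middle of the top of the tripped breaker's white button, 13 mm across, red band below it; it is one of the three in the row, any of them. Standing out it is 7 mm below the box's top (78 mm above the bench), fully home 14 mm below it (71 mm above the bench)
- breaker_set_1: one of the two breakers that have not tripped: white button 13 mm across, flat, its top 71 mm above the bench (14 mm below the box's top). Origin: on the pit's floor under the button
- breaker_set_2: the other breaker that has not tripped, the same
- pliers_1: combination pliers with red handles, 185 mm long, lying nearest the robot, a bystander
- tape_measure: orange tape measure, 32 x 93 x 64 mm, a bystander
- sanding_block: black and grey sanding block, 110 x 58 x 30 mm, a bystander
- driver_1: screwdriver with a yellow and black handle, 200 mm long, a bystander
- pencil: red pencil, 166 mm long, a bystander
- door_hinge (a point): middle of the door's hinge line, which runs along the box's y, 85 mm above the bench. The open door leans back behind it: its free edge is then 56 mm above the box's top and 32 mm behind the hinge. On its way up the free edge swings over the front, up and back: take the finger up and to the front (box -x) to let it pass
- pit_middle (a point): middle of the floor of the pit under the door, 18 mm below the box's top. The pit is 66 mm (box x) by 132 mm (y). Three breaker buttons stand in it in a row along y, 40 mm apart, at y = -95, -55 and -15 mm, x = 2 mm in the box's frame
There are look-alikes about, which are no part of the job. Of the things that look like the screw_tin, the largest one is meant.

How it is judged:
By the outcome, as a careful person would: the job done as asked, in the order asked, and still so for the second after the job is handed in, with the robot touching nothing.
It also fails if it takes over 54 s, if anything falls off the work surface, if the arm or the gripper's body presses on something with over 40 N, if the wrist force passes 120 N, or if a joint passes its speed limit or range.

## Working session

There is one attempt and no reset: what is moved stays moved. The work goes in short steps, Python scripts to look and compute and a shell command to move; the robot and the scene stay as the last step left them, time stands still between calls to the robot, and variables do not carry over. Pictures are saved under pics/ and viewed, and the job is handed in when it is done.

```bash
mkdir -p pics; cat > h.py <<'E'
import numpy as np, cv2
from rig import bot
from scipy.spatial.transform import Rotation as R
def cam(n):
    c=bot.read_camera(n); np.savez('last_%s.npz'%n,**{k:np.array(v) for k,v in c.items()}); return c
def save(n,f,box=None,s=1):
    im=cv2.cvtColor(np.load('last_%s.npz'%n)['img'],cv2.COLOR_RGB2BGR)
    if box: im=im[box[1]:box[3],box[0]:box[2]]
    cv2.imwrite('pics/'+f,cv2.resize(im,None,fx=s,fy=s,interpolation=cv2.INTER_CUBIC))
def att(a):
    a=np.array(a,float)
    return a if a.shape==(3,3) else (R.from_rotvec(a).as_matrix() if a.size==3 else R.from_quat(a).as_matrix())
def px(n,u,v,z=None):
    """world point; z: intersect plane height z instead of depth"""
    c=np.load('last_%s.npz'%n); 
    d=np.array([(u-c['cx'])/c['fx'],-(v-c['cy'])/c['fy'],-1.]); M=att(c['attitude'])
    if z is None: return c['xyz']+M@(d*c['range_z'][int(round(v)),int(round(u))])
    w=M@d; return c['xyz']+w*(z-c['xyz'][2])/w[2]
def proj(n,p):
    c=np.load('last_%s.npz'%n);q=att(c['attitude']).T@(np.array(p)-c['xyz'])
    return [float(c['cx']+c['fx']*q[0]/-q[2]),float(c['cy']-c['fy']*q[1]/-q[2])]
E
python3 - <<'E'
from h import *
for n in('side','top'):
    c=cam(n);save(n,n+'0.png');print(n,{k:c[k] for k in c if k not in('img','range_z')})
print(bot.get_state())
E
```

```text
side {'fx': 418.4846491354299, 'fy': 418.4846491354299, 'cx': 314.23467036951297, 'cy': 202.2571896363967, 'xyz': array([ 0.53370964, -1.03867252,  0.92037651]), 'attitude': array([0.91717541, 0.01221916, 0.02099845])}
top {'fx': 375.9452854599515, 'fy': 375.9452854599515, 'cx': 326.0476574763741, 'cy': 205.16921576883223, 'xyz': array([0.37304393, 0.00498133, 1.34872452]), 'attitude': array([ 0.09189772, -0.06662312, -1.60165968])}
{'t': 0.1, 'qpos': array([ 1.07041478e+00,  1.24428667e-01,  1.65154108e+00, -1.96655600e-05,
        1.36745733e+00, -8.26234550e-02]), 'qd': array([ 6.78144694e-04, -1.46009990e-03, -2.62971394e-03, -4.57355464e-04,
        1.68139127e-03, -7.08126908e-05]), 'effort': array([ 3.34833458e-04, -4.18882906e+01, -3.61095357e+01,  7.76216900e-02,
        4.61890362e-02, -5.31271496e-05]), 'tcp_pos': array([0.26364736, 0.59388426, 0.40361474]), 'eef_rot': array([-6.51339580e-01, -3.07280933e+00,  2.76818450e-03]), 'force': array([-0.09884573,  0.1261682 , -0.10266946]), 'ft_torque': array([-0.01652864,  0.03423964,  0.04616101]), 'finger_gap': 0.9989347794887073}
```

View pics/top0.png

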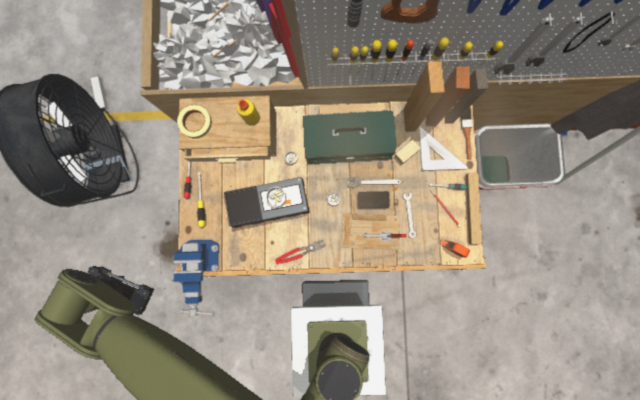

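View pics/side0.png

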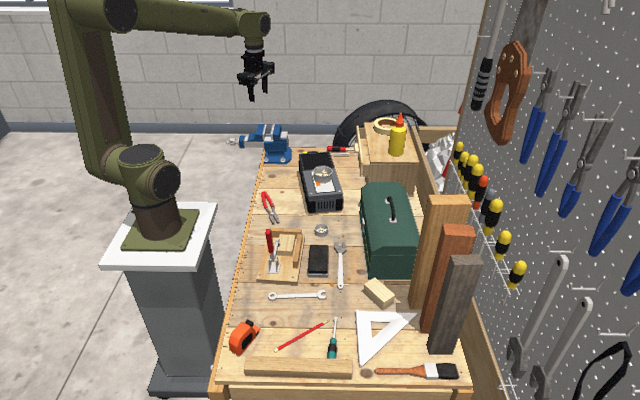

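The box is at top (267,202) and side (321,182). There are three round tins in the top view: (277,197) on the box door, (334,200) and (291,158). The largest, on the door, fits the description. I'll enlarge it to confirm.

```bash
python3 - <<'E'
from h import *
save('top','c1.png',(215,145,350,240),5.9)
save('side','c2.png',(280,140,360,220),7.4)
for u,v in[(277,197),(240,208),(305,190),(334,200),(291,158)]: print(u,v,px('top',u,v).round(4))
E
```

```text
277 197 [0.5334 0.1879 0.0912]
240 208 [0.5005 0.3143 0.0885]
305 190 [0.5649 0.0979 0.0153]
334 200 [ 0.527  -0.0048  0.0011]
291 158 [0.6866 0.147  0.0017]
```

View pics/c1.png

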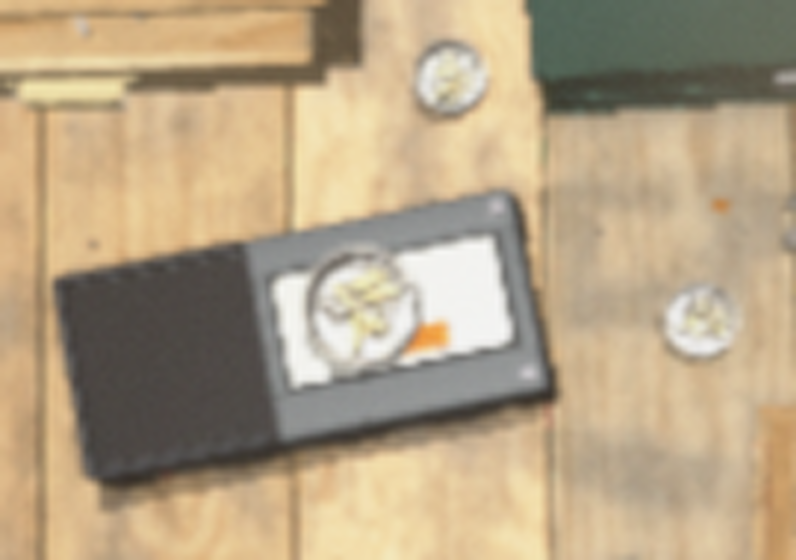

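View pics/c2.png

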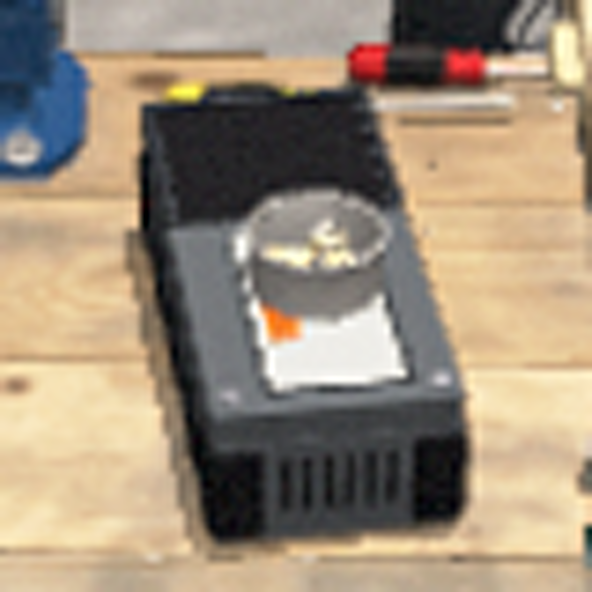

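```bash
python3 - <<'E'
from h import *
from scipy.optimize import least_squares
def P(n,o,s,u,v,z): return px(n,o[0]+u/s-.5+.5/s,o[1]+v/s-.5+.5/s,z)
T=lambda u,v,z:P('top',(215,145),5.9,u,v,z)
S=lambda u,v,z:P('side',(280,140),7.4,u,v,z)
# box corners rear-left, rear-right ; door corners LR RR RF LF
tb=[(T(58,278,.09),(60,135)),(T(515,192,.085),(60,-135))]
td=[(T(272,278,.0858),(1,10)),(T(498,237,.0858),(1,-120)),(T(515,345,.0858),(-1,-120)),(T(290,388,.0858),(-1,10))]
sd=[(S(410,380,.0858),(1,-120)),(S(272,388,.0858),(-1,-120))]
for name,d in(('top',td),('side',sd)):
    for p,q in d: print(name,p.round(4),q)
for p,q in tb: print(p.round(4),q)
def f(v,data):
    c,s=np.cos(v[2]),np.sin(v[2]);r=[]
    for p,q in data:
        x=(v[3]+.032*q[0]) if abs(q[0])==1 else q[0]/1e3
        y=q[1]/1e3
        r+= [v[0]+c*x-s*y-p[0], v[1]+s*x+c*y-p[1]]
    return r
for d in(td+tb,td+tb+sd):
    o=least_squares(f,[.52,.22,-.1,0],args=(d,));print(o.x,(np.array(o.fun)*1e3).round(1))
# tin: top rim ellipse
print('tin top view rim c',T(365,308,.118),T(308,308,.118),T(423,308,.118))
print('tin side rim c',S(318,238,.118),S(246,238,.118),S(392,238,.118))
# depth-based tin rim: points z 0.105..0.13
for n,b in(('top',(255,180,300,215)),('side',(305,155,340,190))):
    A=np.array([px(n,u,v) for v in range(b[1],b[3]) for u in range(b[0],b[2])])
    m=A[(A[:,2]>.110)&(A[:,2]<.125)];print(n,len(m),m.min(0),m.max(0),(m.min(0)+m.max(0))/2)
E
```

```text
top [0.5541 0.2439 0.0858] (1, 10)
top [0.5735 0.113  0.0858] (1, -120)
top [0.5106 0.1047 0.0858] (-1, -120)
top [0.4901 0.2344 0.0858] (-1, 10)
side [0.5759 0.1156 0.0858] (1, -120)
side [0.5126 0.1081 0.0858] (-1, -120)
[0.5576 0.3665 0.09  ] (60, 135)
[0.5995 0.1026 0.085 ] (60, -135)
[0.51905436 0.22692027 0.15155309 0.00486116] [-0.1 -1.5  0.1  0.9 -0.2 -0.5  0.6 -1.7  0.3  2.9 -0.8 -0. ]
[0.51896336 0.22749585 0.15302604 0.00564394] [ 0.6 -0.8  1.   1.7  0.6  0.1  1.3 -1.1  0.   3.5 -0.7  0.6 -1.4 -1.
 -1.4 -3.2]
tin top view rim c [0.53072017 0.18577672 0.118     ] [0.53179824 0.21779089 0.118     ] [0.52962419 0.15323094 0.118     ]
tin side rim c [0.53275993 0.18428269 0.118     ] [0.49885652 0.18357214 0.118     ] [0.56760032 0.18501288 0.118     ]
top 64 [0.49958443 0.1573892  0.11030114] [0.56388741 0.22083588 0.12368443] [0.53173592 0.18911254 0.11699278]
side 99 [0.5025871  0.15320202 0.1100991 ] [0.56249969 0.22547646 0.12229351] [0.53254339 0.18933924 0.11619631]
```

```bash
cat >> h.py <<'E'
BX,BY,BW=.519,.227,.152
def b2w(x,y): c,s=np.cos(BW),np.sin(BW); return BX+c*x-s*y, BY+s*x+c*y
def w2b(x,y): c,s=np.cos(BW),np.sin(BW); x-=BX;y-=BY; return c*x+s*y,-s*x+c*y
def plan(bx,by,tipz,ang):
    """ang: direction of tool y in box frame (deg, mod 180)"""
    s=bot.get_state();M=R.from_rotvec(s['eef_rot']).as_matrix()
    t=np.array([*b2w(bx,by),tipz+.19])
    cur=np.arctan2(M[1,1],M[0,1]); d=(BW+np.radians(ang)-cur+np.pi/2)%np.pi-np.pi/2
    a=cur+d; Y=np.array([np.cos(a),np.sin(a),0]);Z=np.array([0,0,-1.]);N=np.stack([np.cross(Y,Z),Y,Z],1)
    rv=R.from_matrix(M.T@N).as_rotvec(); sh=M.T@(t-s['tcp_pos'])*100
    print('turn',rv.round(3),'shift cm',sh.round(2),'yaw d',np.degrees(d).round(1)); where()
def where():
    s=bot.get_state();M=R.from_rotvec(s['eef_rot']).as_matrix();tip=s['tcp_pos']+.19*M[:,2]
    print('t',round(s['t'],2),'tip box',np.round(w2b(*tip[:2]),4),'z',tip[2].round(4),'F',s['force'].round(1),'gap',round(s['finger_gap'],2),'q',s['qpos'].round(2))
E
python3 -c "
from h import *
plan(.007,-.097,.16,0)"
```

```text
turn [-2.000e-03  1.000e-03  1.001e+00] shift cm [-44.05 -30.95   5.41] yaw d -57.4
t 0.1 tip box [-0.1971  0.401 ] z 0.2136 F [-0.1  0.1 -0.1] gap 1.0 q [ 1.07  0.12  1.65 -0.    1.37 -0.08]
```

```bash
python3 -m creep '[0,0,0.3,-11,-7.7,0,-0.16, 0,0,0.6,-22,-15.5,0,-0.16, 0,0,1.0,-33,-23.2,1,-0.16, 0,0,1.0,-44,-31,2,-0.16, 0,0,1.0,-44,-31,3,-0.16, 0,0,1.0,-44,-31,3,-0.16, 0,0,1.0,-44,-31,3,-0.16, 0,0,1.0,-44,-31,3,-0.16, 0,0,1.0,-44,-31,3,-0.16, 0,0,1.0,-44,-31,3,-0.16]'; python3 -c "
from h import *
plan(.007,-.097,.097,0)"
```

```text
t: 1.1
tcp_pos: [0.5203, 0.1638, 0.3767]
eef_rot: [2.045, 2.385, -0.003]
force: [-0.1, 1.2, 0.3]
finger_gap: 0.421
turn [-0.001  0.001  0.001] shift cm [-3.42  1.54  8.97] yaw d -0.1
t 1.1 tip box [-0.0086 -0.063 ] z 0.1867 F [-0.1  1.2  0.3] gap 0.42 q [ 0.21 -0.09  1.91 -0.    1.32  0.05]
```

```bash
python3 -m creep '[0,0,0,-3.4,1.5,2,-0.16, 0,0,0,-3.4,1.5,3,-0.16, 0,0,0,-3.4,1.5,5,-0.16, 0,0,0,-3.4,1.5,7,-0.16, 0,0,0,-3.4,1.5,8.5,-0.16, 0,0,0,-3.4,1.5,9,-0.16, 0,0,0,-3.4,1.5,9,-0.16, 0,0,0,-3.4,1.5,9,-0.16]'; python3 -c "
from h import *
where()
for n in('top','side'): cam(n)
save('top','c3.png',(215,145,350,240),5.9)
save('side','c4.png',(270,120,370,220),6)
where()"
```

```text
t: 1.9
tcp_pos: [0.5404, 0.1327, 0.2876]
eef_rot: [2.044, 2.384, -0.001]
force: [-0.2, -0.1, 0.7]
finger_gap: 0.42
t 1.9 tip box [ 0.0069 -0.0967] z 0.0976 F [-0.2 -0.1  0.7] gap 0.42 q [ 0.14  0.02  1.96 -0.    1.16 -0.01]
t 2.0 tip box [ 0.0072 -0.0969] z 0.098 F [0.5 0.1 0.2] gap 0.42 q [ 0.14  0.02  1.96 -0.    1.16 -0.01]
```

View pics/c3.png

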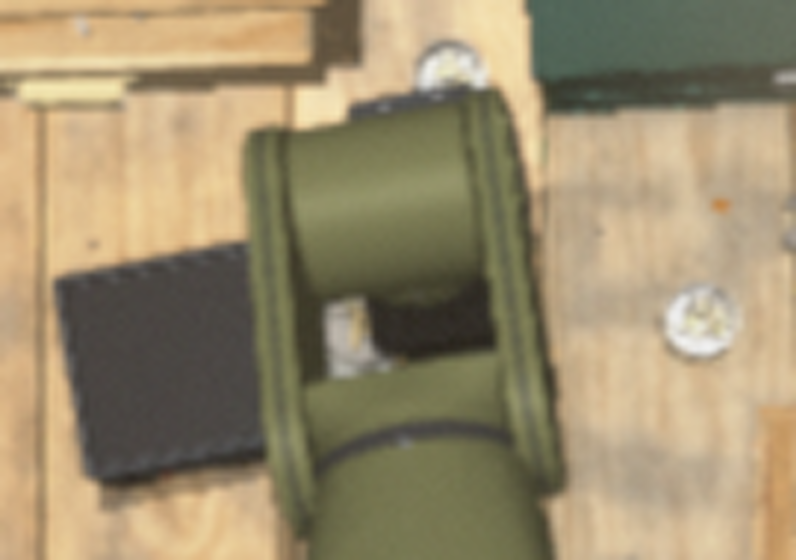

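View pics/c4.png

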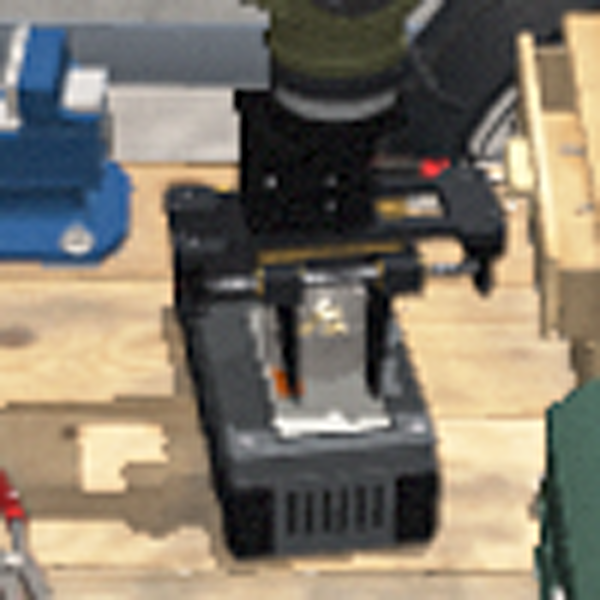

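The fingers (side crop (290,350) and (375,350)) straddle the near side of the tin, clear of the door. I'll push along box +y, which is tool +x.

```bash
python3 -m creep '[0,0,0,0.7,0,0,-0.16, 0,0,0,1.2,0,0,-0.16, 0,0,0,1.6,0,0,-0.16, 0,0,0,2.1,0,0,-0.16, 0,0,0,2.6,0,0,-0.16, 0,0,0,3.2,0,0,-0.16, 0,0,0,3.8,0,0,-0.16, 0,0,0,4.4,0,0,-0.16, 0,0,0,5,0,0,-0.16, 0,0,0,5.5,0,0,-0.16]'; python3 -c "
from h import *
where();cam('side');save('side','c5.png',(270,120,370,220),6)
plan(.007,.039,.0975,0)"
```

```text
t: 3.0
tcp_pos: [0.5321, 0.1875, 0.288]
eef_rot: [2.044, 2.384, -0.0]
force: [0.5, -2.0, 1.0]
finger_gap: 0.42
t 3.0 tip box [ 0.0071 -0.0414] z 0.098 F [ 0.5 -2.   1. ] gap 0.42 q [ 0.24  0.04  1.95 -0.    1.16  0.09]
turn [0.001 0.001 0.002] shift cm [7.96 0.02 0.04] yaw d -0.1
t 3.05 tip box [ 0.0071 -0.0407] z 0.098 F [-0.5 -0.   0.2] gap 0.42 q [ 0.24  0.04  1.95 -0.    1.16  0.09]
```

View pics/c5.png

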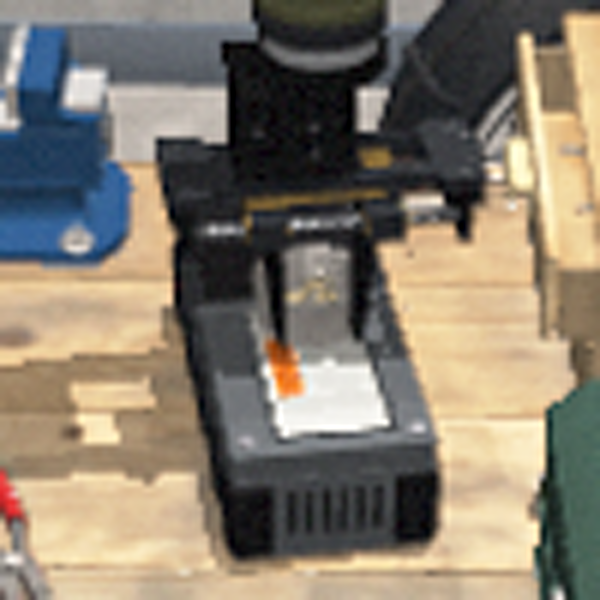

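The tin is moving along cradled between the fingers, and the orange pad is being uncovered at (285,370). I'll continue the push.

```bash
python3 -m creep '[0,0,0,0.6,0,0,-0.16, 0,0,0,1.2,0,0,-0.16, 0,0,0,1.8,0,0,-0.16, 0,0,0,2.4,0,0,-0.16, 0,0,0,3,0,0,-0.16, 0,0,0,3.6,0,0,-0.16, 0,0,0,4.2,0,0,-0.16, 0,0,0,4.7,0,0,-0.16, 0,0,0,5.2,0,0,-0.16, 0,0,0,5.7,0,0,-0.16]'; python3 -m creep '[0,0,0,0.5,0,0,-0.16, 0,0,0,0.9,0,0,-0.16, 0,0,0,1.3,0,0,-0.16, 0,0,0,1.7,0,0,-0.16, 0,0,0,2,0,0,-0.16, 0,0,0,2.2,0,0,-0.16, 0,0,0,2.3,0,0,-0.16, 0,0,0,2.3,0,0,-0.16, 0,0,0,2.3,0,0,-0.16]'; python3 -c "
from h import *
where();cam('side');save('side','c6.png',(270,120,370,220),6)"
```

```text
t: 4.05
tcp_pos: [0.5232, 0.2447, 0.2878]
eef_rot: [2.044, 2.385, 0.0]
force: [-0.2, -0.2, -0.2]
finger_gap: 0.422
t: 4.95
tcp_pos: [0.5197, 0.2674, 0.2879]
eef_rot: [2.044, 2.385, 0.001]
force: [-0.8, -0.3, 0.8]
finger_gap: 0.416
t 4.95 tip box [0.007  0.0398] z 0.0979 F [-0.8 -0.3  0.8] gap 0.42 q [ 0.38  0.08  1.9  -0.    1.16  0.23]
```

View pics/c6.png

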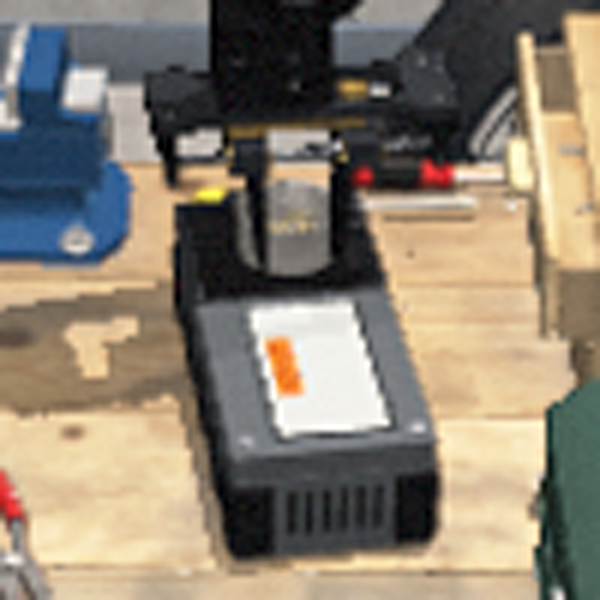

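The tin now stands on the black tray (side crop (300,230)), with the tray floor visible in front of it and the pad clear at (283,366). I'll back off, rise and turn 90°.

```bash
python3 -m creep '[0,0,0,-1,0,0,-0.16, 0,0,0,-3,0,0,-0.16, 0,0,0,-5,0,-1,-0.16, 0,0,0,-7,0,-4,-0.16, 0,0,0,-9,0,-7,-0.5, 0,0,0,-9.5,0,-9,-1, 0,0,0,-9.5,0,-9,-1, 0,0,0,-9.5,0,-9,-1]'; python3 - <<'E'
from h import *
where();cam('side');save('side','c7.png',(300,150,350,190),14)
plan(-.014,-.055,.15,90)
E
```

```text
t: 5.8
tcp_pos: [0.5341, 0.1732, 0.3777]
eef_rot: [2.045, 2.384, 0.001]
force: [0.5, -0.1, -0.5]
finger_gap: 0.138
t 5.8 tip box [ 0.007  -0.0556] z 0.1877 F [ 0.5 -0.1 -0.5] gap 0.14 q [ 0.22 -0.05  1.88 -0.    1.32  0.07]
turn [-1.000e-03 -0.000e+00 -1.569e+00] shift cm [ 0.03 -2.04  3.66] yaw d 89.9
t 5.85 tip box [ 0.0063 -0.0553] z 0.1866 F [-0.7  0.5 -0.3] gap 0.1 q [ 0.22 -0.05  1.88 -0.    1.32  0.07]
```

View pics/c7.png

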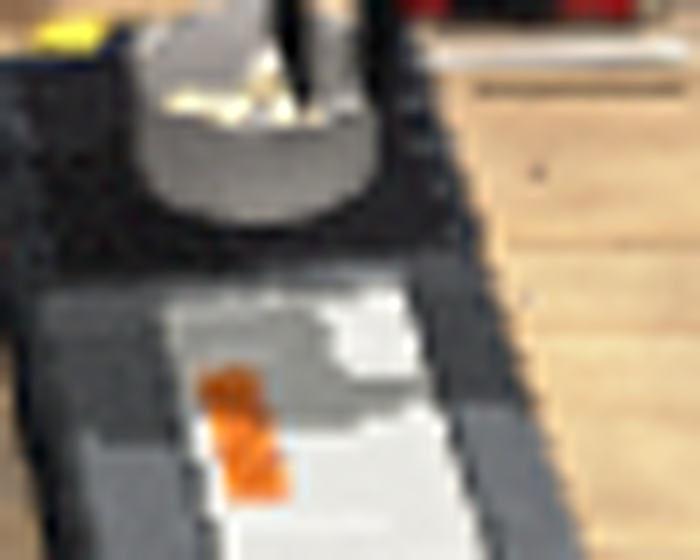

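```bash
python3 - <<'E'
from h import *
f=lambda u,v,z=.0858:np.round(w2b(*px('side',300+u/14-.5,150+v/14-.5,z)[:2]),4)
for p in[(197,375),(262,368),(290,497),(233,505),(246,436),(165,315),(405,285)]: print(p,f(*p))
print('tin base near edge',f(258,222,.085),'tray edge right', f(255,265,.085))
plan(-.014,-.055,.15,90)
E
```

```text
(197, 375) [-0.0215 -0.0209]
(262, 368) [-0.0046 -0.0199]
(290, 497) [-0.0055 -0.0775]
(233, 505) [-0.0199 -0.0791]
(246, 436) [-0.0127 -0.0497]
(165, 315) [-0.0261  0.0078]
(405, 285) [0.0376 0.0137]
tin base near edge [0.0039 0.0502] tray edge right [0.0003 0.0295]
turn [-1.000e-03 -0.000e+00 -1.569e+00] shift cm [ 0.03 -2.04  3.66] yaw d 89.9
t 5.85 tip box [ 0.0063 -0.0553] z 0.1866 F [-0.7  0.5 -0.3] gap 0.1 q [ 0.22 -0.05  1.88 -0.    1.32  0.07]
```

```bash
python3 -m creep '[0,0,-0.3,0,-2,0,-1, 0,0,-0.6,0,-2,0,-1, 0,0,-0.9,0,-2,0,-1, 0,0,-1.2,0,-2,0,-1, 0,0,-1.569,0,-2,2,-1, 0,0,-1.569,0,-2,4,-1, 0,0,-1.569,0,-2,5,-1, 0,0,-1.569,0,-2,6,-1, 0,0,-1.569,0,-2,6,-1, 0,0,-1.569,0,-2,6,-1]'; python3 -c "
from h import *
plan(-.0135,-.055,.095,90)"
```

```text
t: 6.85
tcp_pos: [0.5129, 0.1706, 0.3133]
eef_rot: [0.141, -3.132, 0.002]
force: [-0.0, 0.7, -0.6]
finger_gap: 0.006
turn [-0.001 -0.006 -0.062] shift cm [-0.13 -0.01  2.83] yaw d 3.6
t 6.85 tip box [-0.0158 -0.0549] z 0.1233 F [-0.   0.7 -0.6] gap 0.01 q [ 0.22 -0.04  1.98 -0.    1.21 -1.44]
```

```bash
python3 -m creep '[0,-0.006,-0.062,-0.13,0,1,-1, 0,-0.006,-0.062,-0.13,0,2,-1, 0,-0.006,-0.062,-0.13,0,2.6,-1, 0,-0.006,-0.062,-0.13,0,2.8,-1, 0,-0.006,-0.062,-0.13,0,2.8,-1, 0,-0.006,-0.062,-0.13,0,2.8,-1]'; python3 -c "
from h import *
plan(-.0135,-.055,.0855,90)
cam('side');save('side','c8.png',(290,140,360,210),8.5)"
```

```text
t: 7.45
tcp_pos: [0.5142, 0.1707, 0.2857]
eef_rot: [-0.238, 3.132, -0.001]
force: [0.5, 0.5, 0.0]
finger_gap: 0.001
turn [-0.001  0.    -0.   ] shift cm [ 0.02 -0.01  1.02] yaw d 0.0
t 7.45 tip box [-0.0132 -0.0551] z 0.0957 F [0.5 0.5 0. ] gap 0.0 q [ 0.22 -0.01  2.   -0.    1.15 -1.5 ]
```

View pics/c8.png

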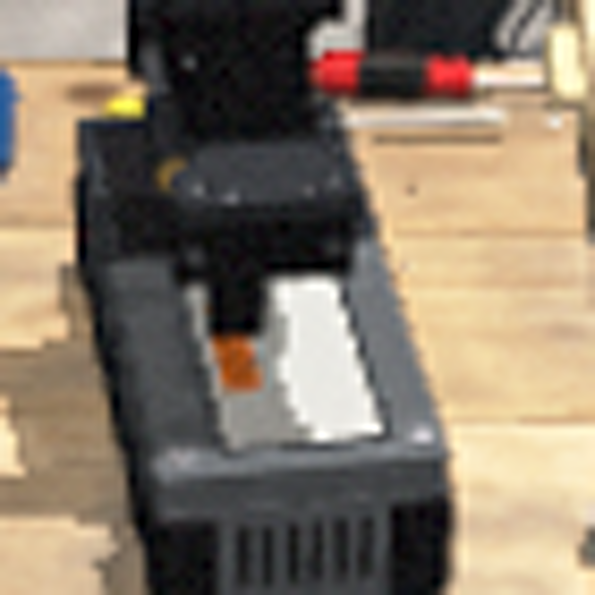

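The fingertip is right over the pad (tip (235,325) in the crop, pad extending below it). I'll press in fine steps.

```bash
python3 -m creep '[0,0,0,0,0,0.5,-1, 0,0,0,0,0,0.9,-1, 0,0,0,0,0,1.0,-1, 0,0,0,0,0,1.1,-1, 0,0,0,0,0,1.2,-1, 0,0,0,0,0,1.25,-1, 0,0,0,0,0,1.3,-1]'; python3 -c "
from h import *
where()"
```

```text
t: 8.2
tcp_pos: [0.5143, 0.1707, 0.2731]
eef_rot: [-0.238, 3.132, -0.001]
force: [-0.6, -0.2, 2.3]
finger_gap: 0.003
t 8.2 tip box [-0.013  -0.0551] z 0.0831 F [-0.6 -0.2  2.3] gap 0.0 q [ 0.22  0.01  2.01 -0.    1.13 -1.5 ]
```

```bash
python3 -m creep '[0,0,0,0,0,0.05,-1, 0,0,0,0,0,0.1,-1, 0,0,0,0,0,0.13,-1, 0,0,0,0,0,0.13,-1]'; python3 -c "
from h import *
where()"
```

```text
t: 8.6
tcp_pos: [0.5144, 0.1708, 0.2722]
eef_rot: [-0.238, 3.131, -0.001]
force: [-2.3, -0.6, 5.0]
finger_gap: 0.002
t 8.6 tip box [-0.0128 -0.0551] z 0.0822 F [-2.3 -0.6  5. ] gap 0.0 q [ 0.22  0.01  2.01 -0.    1.13 -1.5 ]
```

```bash
python3 -m creep '[0,0,0,0,0,0.06,-1, 0,0,0,0,0,0.12,-1, 0,0,0,0,0,0.12,-1]'; python3 -c "
from h import *
where()"
```

```text
t: 8.9
tcp_pos: [0.5146, 0.1708, 0.2721]
eef_rot: [-0.238, 3.132, -0.001]
force: [-4.5, -2.1, 9.9]
finger_gap: 0.003
t 8.9 tip box [-0.0127 -0.0551] z 0.0821 F [-4.5 -2.1  9.9] gap 0.0 q [ 0.22  0.01  2.01 -0.    1.13 -1.5 ]
```

The stop is reached: 10 N and no further travel. Now up and to the front (tool +x is box -x).

```bash
python3 -m creep '[0,0,0,0.5,0,-1.5,-1, 0,0,0,3,0,-4,-1, 0,0,0,6,0,-7,-1, 0,0,0,9,0,-9,-1, 0,0,0,12,0,-11,-1, 0,0,0,12,0,-11,-1, 0,0,0,12,0,-11,-1, 0,0,0,12,0,-11,-1, 0,0,0,12,0,-11,-1, 0,0,0,12,0,-11,-1]';python3 -m creep '[0,0,0,0,0,0,-1,0,0,0,0,0,0,-1,0,0,0,0,0,0,-1,0,0,0,0,0,0,-1,0,0,0,0,0,0,-1,0,0,0,0,0,0,-1,0,0,0,0,0,0,-1,0,0,0,0,0,0,-1,0,0,0,0,0,0,-1,0,0,0,0,0,0,-1]'; python3 -c "
from h import *
where()
for n in('side','top'): cam(n)
save('side','c9.png',(280,120,360,200),7.4)
save('top','c10.png',(215,145,350,240),5.9)"
```

```text
t: 9.9
tcp_pos: [0.3963, 0.1528, 0.3808]
eef_rot: [0.238, -3.131, 0.002]
force: [0.9, -0.2, 1.0]
finger_gap: 0.003
t: 10.9
tcp_pos: [0.3963, 0.1528, 0.3809]
eef_rot: [0.238, -3.131, 0.002]
force: [-1.2, -0.6, 0.4]
finger_gap: 0.01
t 10.9 tip box [-0.1328 -0.055 ] z 0.1909 F [-1.2 -0.6  0.4] gap 0.01 q [ 0.24 -0.39  2.15 -0.    1.38 -1.48]
```

View pics/c9.png

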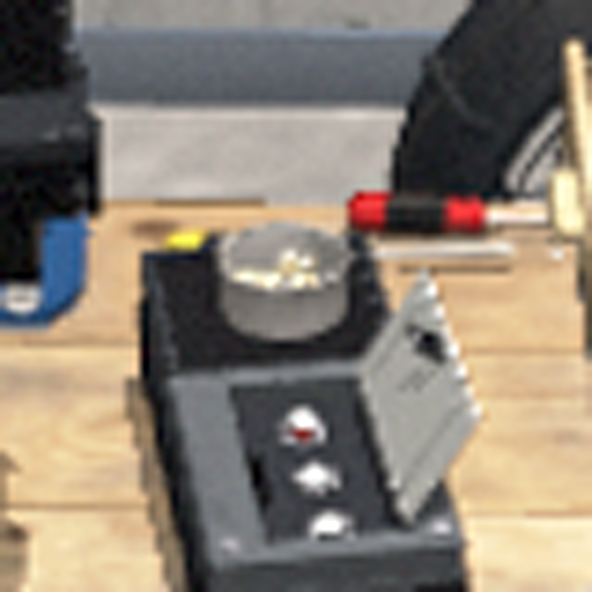

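View pics/c10.png

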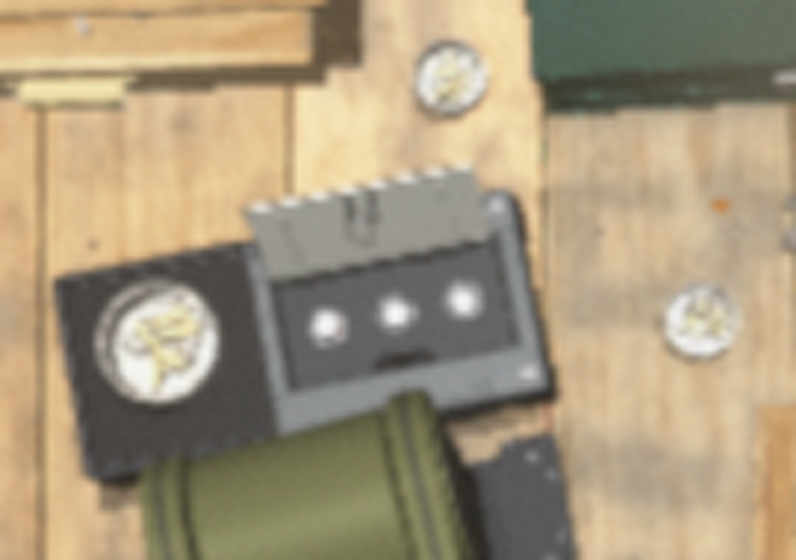

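The door is open and leaning back, and the tin is on the tray. Button candidates in the side crop are (303,427), (318,475) and (330,523). Only the first, next to the tray at y = -15, shows a red band. I'll confirm enlarged and measure.

```bash
python3 - <<'E'
from h import *
save('side','c11.png',(308,168,338,194),22)
save('top','c12.png',(262,190,302,206),19)
T=lambda u,v,z:np.round(w2b(*px('top',215+u/5.9-.4,145+v/5.9-.4,z)[:2]),4)
print(T(325,326,.078),T(395,313,.071),T(463,299,.071))
for n,y in(('side',0),('top',0)):
  for yy in(-.015,-.055,-.095):
    print(n,yy,np.round(proj(n,[*b2w(.002,yy),.078 if yy==-.015 else .071]),1))
print('depth z', [px('top',215+u/5.9-.4,145+v/5.9-.4)[2].round(4) for u,v in((325,326),(395,313),(463,299))])
plan(.002,-.015,.1,90)
E
```

```text
[ 0.0052 -0.013 ] [ 0.0062 -0.0533] [ 0.0069 -0.0937]
side -0.015 [319.8 176.7]
side -0.055 [321.4 184.6]
side -0.095 [323.  191.2]
top -0.015 [270.4 200.7]
top -0.055 [282.2 198.7]
top -0.095 [293.7 196.6]
depth z [np.float64(0.0754), np.float64(0.0731), np.float64(0.0717)]
turn [-0.001 -0.002 -0.001] shift cm [-13.46   4.     9.06] yaw d 0.0
t 11.0 tip box [-0.1328 -0.055 ] z 0.1908 F [ 0.1 -0.5  0.2] gap 0.0 q [ 0.24 -0.39  2.15 -0.    1.38 -1.48]
```

View pics/c11.png

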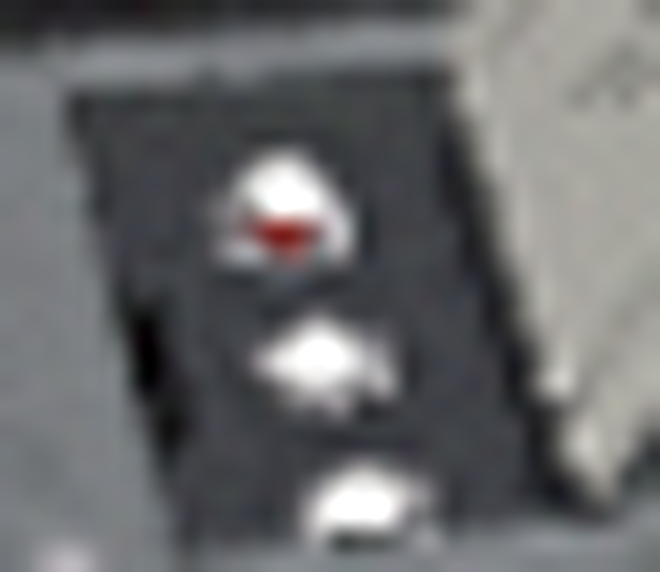

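View pics/c12.png

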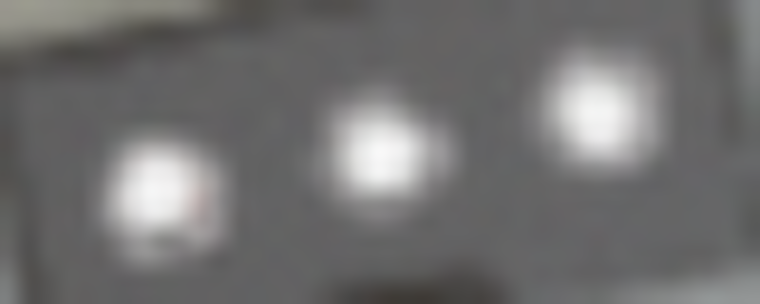

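Confirmed: the red band is at (285,235) in the crop, on the breaker beside the tray. The image puts the button at box (0.0045, -0.0145) in my box fit. I'll go over it, then down.

```bash
python3 -m creep '[0,0,0,-3,1,0,-1, 0,0,0,-7,2,0,-1, 0,0,0,-11,3,0,-1, 0,0,0,-13.7,4.05,0,-1, 0,0,0,-13.7,4.05,1,-1, 0,0,0,-13.7,4.05,4,-1, 0,0,0,-13.7,4.05,7,-1, 0,0,0,-13.7,4.05,9,-1, 0,0,0,-13.7,4.05,9.3,-1, 0,0,0,-13.7,4.05,9.3,-1]'; python3 -c "
from h import *
plan(.0045,-.0145,.08,90)
for n in('side','top'): cam(n)
save('side','c13.png',(290,130,350,190),9.8)"
```

```text
t: 12.0
tcp_pos: [0.5248, 0.2131, 0.2869]
eef_rot: [0.237, -3.129, 0.003]
force: [0.9, 0.4, 0.7]
finger_gap: 0.001
turn [-0.002 -0.003 -0.001] shift cm [-0.09  0.02  1.69] yaw d 0.0
t 12.0 tip box [ 0.003 -0.015] z 0.0969 F [0.9 0.4 0.7] gap 0.0 q [ 0.29  0.05  1.94 -0.    1.16 -1.43]
```

View pics/c13.png

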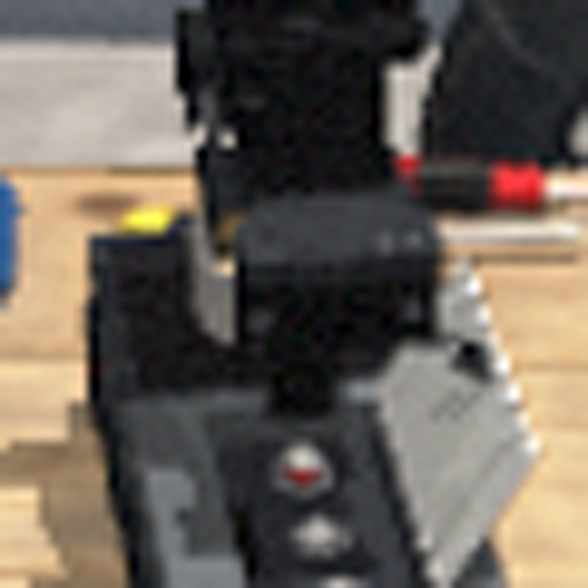

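```bash
python3 -m creep '[0,-0.003,0,-0.09,0,0.5,-1, 0,-0.003,0,-0.09,0,1.0,-1, 0,-0.003,0,-0.09,0,1.4,-1, 0,-0.003,0,-0.09,0,1.7,-1, 0,-0.003,0,-0.09,0,1.9,-1, 0,-0.003,0,-0.09,0,2.0,-1, 0,-0.003,0,-0.09,0,2.1,-1]'; python3 -c "
from h import *
plan(.0045,-.0145,.071,90)"
```

```text
t: 12.8
tcp_pos: [0.5267, 0.2135, 0.268]
eef_rot: [-0.237, 3.129, -0.001]
force: [-0.2, -0.8, 3.3]
finger_gap: 0.008
turn [-0.001  0.004 -0.001] shift cm [0.11 0.   0.7 ] yaw d 0.0
t 12.8 tip box [ 0.0062 -0.0147] z 0.078 F [-0.2 -0.8  3.3] gap 0.01 q [ 0.29  0.07  1.95 -0.    1.12 -1.43]
```

```bash
python3 -m creep '[0,0,0,0,0,0.2,-1, 0,0,0,0,0,0.35,-1, 0,0,0,0,0,0.5,-1, 0,0,0,0,0,0.6,-1, 0,0,0,0,0,0.7,-1, 0,0,0,0,0,0.75,-1, 0,0,0,0,0,0.75,-1]'; python3 -c "
from h import *
where()"
```

```text
t: 13.5
tcp_pos: [0.5268, 0.2136, 0.2613]
eef_rot: [-0.237, 3.129, -0.001]
force: [-4.1, -1.0, 6.5]
finger_gap: 0.004
t 13.5 tip box [ 0.0063 -0.0147] z 0.0713 F [-4.1 -1.   6.5] gap 0.0 q [ 0.29  0.08  1.95 -0.    1.11 -1.43]
```

```bash
python3 -m creep '[0,0,0,0,0,0.08,-1, 0,0,0,0,0,0.15,-1, 0,0,0,0,0,0.2,-1, 0,0,0,0,0,0.2,-1]'; python3 -c "
from h import *
where()"
```

```text
t: 13.9
tcp_pos: [0.527, 0.2137, 0.2612]
eef_rot: [-0.238, 3.13, -0.002]
force: [-6.2, -2.8, 13.1]
finger_gap: 0.004
t 13.9 tip box [ 0.0064 -0.0146] z 0.0712 F [-6.2 -2.8 13.1] gap 0.0 q [ 0.29  0.08  1.95 -0.    1.11 -1.43]
```

Firm stop at tip z = 0.0712 with 13 N. I'll retreat straight up, then to the front, and check.

```bash
python3 -m creep '[0,0,0,0,0,-2,-1, 0,0,0,0,0,-5,-1, 0,0,0,0,0,-9,-1, 0,0,0,3,0,-12,-1, 0,0,0,7,0,-12,-1, 0,0,0,11,0,-12,-1, 0,0,0,15,0,-12,-1, 0,0,0,17,0,-12,-1, 0,0,0,17,0,-12,-1, 0,0,0,17,0,-12,-1]'; python3 - <<'E'
from h import *
where()
for n in('side','top'): cam(n)
save('side','c14.png',(290,130,350,200),8.5)
save('top','c15.png',(215,145,350,240),5.9)
T=lambda u,v,z:np.round(w2b(*px('top',215+u/5.9-.4,145+v/5.9-.4,z)[:2]),4)
print('tin c (base frame)',T(157,340,.118))
A=np.array([px('side',u,v) for v in range(140,180) for u in range(300,335)])
for lo,hi in((.108,.125),):
    m=A[(A[:,2]>lo)&(A[:,2]<hi)];q=np.array([w2b(*a[:2]) for a in m]);q=q[q[:,1]>.03];print(q.min(0),q.max(0),(q.min(0)+q.max(0))/2)
E
```

```text
t: 14.9
tcp_pos: [0.3588, 0.1881, 0.3808]
eef_rot: [-0.238, 3.128, -0.001]
force: [-0.6, -1.1, 0.1]
finger_gap: 0.005
t 14.9 tip box [-0.1634 -0.0144] z 0.1908 F [-0.6 -1.1  0.1] gap 0.0 q [ 0.35 -0.45  2.19 -0.    1.39 -1.37]
tin c (base frame) [0.0091 0.0753]
[-0.02300849  0.04043142] [0.03911858 0.11162985] [0.00805505 0.07603064]
```

View pics/c14.png

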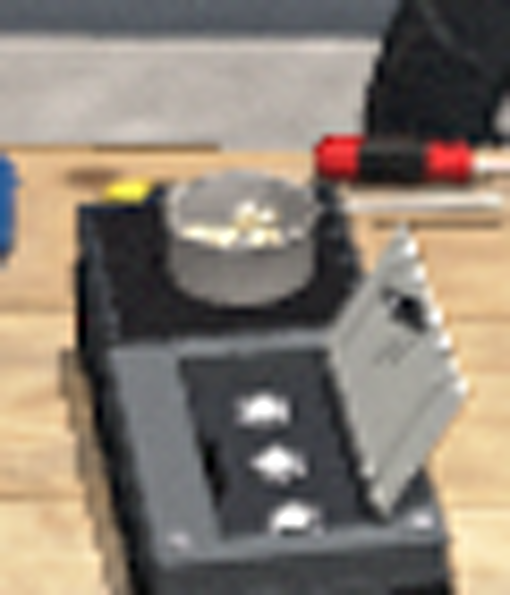

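View pics/c15.png

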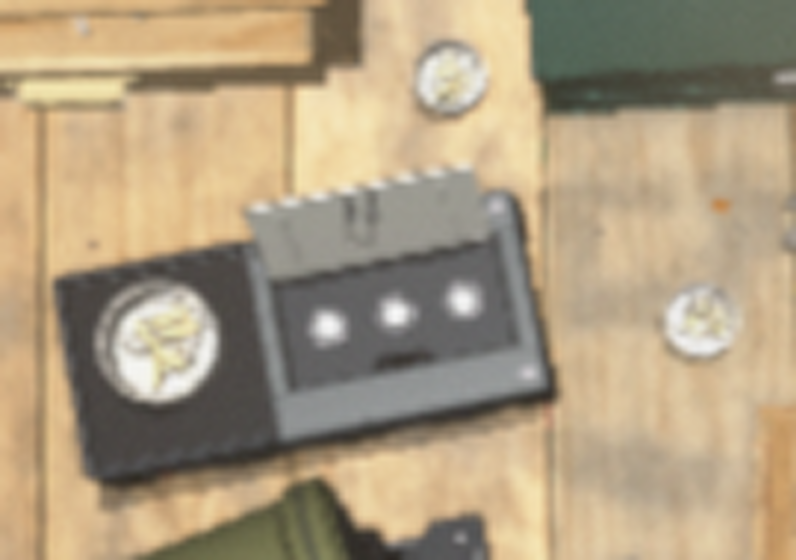

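The red band is gone and all three buttons look alike (side crop (263,410), (278,462), (293,518)). The door is still open, and the tin spans y ≈ 42–109 mm on the tray. I'm handing in.

```bash
python3 -c "
from rig import bot
print(bot.close_job())"
```

```text
the job is handed in; nothing more can be done
None
```

The job is done and handed in at about 15 s on the robot's clock. No check failed.

- **Tin:** I pushed it along the box in a half-open two-finger cradle, without gripping or lifting it. It stands wholly on the tray, with its middle at about y = 75 mm and x = 8 mm in the box's frame.
- **Door:** I pressed it once on the orange pad, down to its stop at about 10 N. It swung up by itself and was still open in the last pictures.
- **Breaker:** The tripped one was beside the tray, at y = -15 mm. I pushed its button to its firm stop, with the fingertip at 71.2 mm against the expected 71 mm, at about 13 N. Its red band no longer shows.
- **Bystanders and arm:** I didn't touch the other two breakers or the tools. The arm ended up in the air in front of the box, clear of everything.

My fit of the box position was about 2–3 mm off in x, so I aimed at the button from its position in the pictures instead.

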